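# Seat a vial stopper with one turn of the hand press

## Robot

A 6-joint arm with a two-finger parallel gripper is mounted at the origin on a cart in front of the work surface, level with it; the furniture and walls round the work are solid. World frame = base frame: x ahead of the robot, y to its left, z up, the work surface at z = 0. Lengths are in mm, angles in rad, forces in N, time in s.
With the tool pointing down it reaches from about 350 to 975 mm from the base axis. Payload 7.1 kg.
Tool frame: the origin (TCP) lies on the front face of the gripper's body, between the roots of the fingers; the fingertips stand 80 mm ahead of it and the grasp point (between the pads) lies 61 mm ahead of it (env.tips_ahead is the distance from the TCP to the fingertips, in mm); z points along the fingers, y is the line along which they close (so a half turn about z gives the same grasp; the last joint's range is limited). The gripper opens to 88 mm and grips with 3 to 60 N. Pads are 20 mm wide; open, the fingers measure 115 mm over their backs; the gripper's body (75 mm by 178 mm) begins 61 mm behind the grasp point.
Start: joints at [-1.243, 0.423, 1.63, -0, 1.089, -0.019], TCP at [212.448, -587.768, 302.675] pointing down, gripper open.
Joint ranges: [-3, 3], [-0.9, 2.11], [0.09, 2.58], [-1.31, 4.45], [0.11, 2.69], [-2.54, 2.54]. Speed limits (rad/s): [2.39, 2.39, 3.01, 3.14, 3.14, 3.14].

## Interface

Orientations are given as a unit quaternion [x, y, z, w].
In Python, from station import env, set_gripper, viewer, workorder gives the robot as it stands. Calls block until the motion is done:
- env.reach(position, orientation): joint-space move of the TCP to a pose.
- env.move_l(position, rot=None, rate=150, f_stop=None): straight line of the TCP; rot=None keeps the orientation; rate is the mean speed in mm/s. With f_stop (N) it stops when the force on the tool has changed by that much, and returns True; else False.
- env.move_joints(angles): joint-space move.
- set_gripper(opening): finger opening in mm; the grip force is fixed at half the most; returns when the fingers have stopped.
- env.hold(seconds).
- env.ik(position, orientation): joint angles nearest the present ones, or None.
- env.read_state(): the state.
- viewer.camera(name): name is "side" or "top" or "wrist"; returns the picture (400x640x3 uint8, blue, green, red); there is no depth.
- viewer.camera_params(name): a dict with "fx", "fy", "cx", "cy" (pixels), "dist" ([k1, k2, p1, p2, k3] as OpenCV has them; the pictures are not rectified), "pose" (4x4, takes a point from camera to world coordinates); the wrist camera has in their place "tool_from_camera" (4x4, takes a point from camera to tool coordinates, whose origin is the TCP and whose axes are the flange's). Camera axes: x right, y up, looking along -z (the intrinsics and any distortion apply to the point x, -y, -z); pixel columns grow to the right and rows downward; lengths in mm; the calibration is good to about 2 mm. A picture is of the moment at which its call begins: read the wrist's pose just before it. camera_params takes no time and is no camera call.
A pose or a line that the arm cannot do raises env.IKError and nothing moves.
- workorder.sign_off(): hands the job in; it is judged then, once.
The state is a dict: "time_s": time; "qpos": joint angles; "dq": joint speeds; "tau": joint torques, N m; "tool_pos": TCP position; "orientation": TCP orientation; "force": force on the tool from outside, world axes, zero at the start; "wrist_torque": the same for the moment, N m; "width": finger opening in mm; "grip_force": force on a finger pad.
Only numpy, scipy, OpenCV 4.12 (cv2) and the standard library are available. Lean on these libraries where they do the work, as an engineer would, in place of code of your own. Each camera call takes 0.05 s, during which the arm holds its last target. There are 200 camera calls.

## Task

Close the vial that waits in the hand press: push the carrier home with your fingertips until it meets the stop under the spindle, then push the hand wheel round by its upright handle exactly one full turn clockwise (seen from above), so that the handle stands at its index pointer again and the stopper is pressed down flush on the vial. Do it all by pushing: do not touch the vial, do not wind the wheel before the carrier is home nor past the one turn, and leave the things standing round the press where they are.

Things in the scene. Friction and masses are not known exactly. Their poses are not given: they have to be found in the camera images.
- press: Hand press, fixed: grey base 156 x 132 mm (x -100 to +56), two steel columns, grey bridge with screw spindle. Origin on the bench under the spindle; z up, +x the way the carrier is pushed (always roughly to the robot's left), +y towards the index pointer, a steel strip at the bridge's end, 64 mm from the spindle, tip at z 185 mm. Wall cabinets hang behind, over world x > 0.70 m, from z 0.37 m up.
- carrier (a joint): The vial carrier, an aluminium slide between two rails on the base: 0 = out, 0.060 m = home at the stop, vial straight under the pressing pad. Moves along +x of the press; light friction, about 2 N; it stays where it is left.
- carrier_tab (a point): Middle of the outer face of the carrier's upright push tab (56 mm wide, 6 mm thick, from z 15 to 49 mm, at the end of the carrier away from the spindle); this point at z 35 mm, facing -x of the press. 178 mm from the spindle when out, 118 mm when home.
- wheel (a joint): Angle of the hand wheel in rad: 0 at the start, handle at the index pointer; grows clockwise seen from above; 6.283 = one full turn. Drives the spindle and pressing pad down 6 mm a turn (the wheel sinks with them). Friction about 0.12 N m (2.5 N at the handle), stays where it is left.
- wheel_axis (a point): Centre of the hand wheel, on the spindle axis at rim height, z 179 mm at the start. Steel wheel with three spokes, 107 mm over its rim, rim 11 mm thick; it lies level.
- wheel_handle (a point): Middle of the wheel's upright black handle, 48 mm from the spindle axis; handle 20 mm thick, free to spin on its pin, from z 186 to 240 mm at the start, this point at 213 mm. Nothing stands higher near it.
- vial: The amber glass vial in the carrier's nest: 36 mm thick, 58 mm tall, loose in a nest 10 mm deep; origin under its centre, at z 23 mm. Moves with the carrier. Not to be touched.
- vial_stopper (a joint): How far the dark rubber stopper has been pressed into the vial in the carrier: 0 = half inserted (4.6 mm proud), 0.0046 m = flush. Its top is 1.2 mm below the raised pressing pad.
- spare_vial_centre (a point): Centre of a finished vial, 36 mm thick, 61 mm tall, on the bench. Leave it.
- spare_vial_2_centre (a point): Centre of another finished vial like it. Leave it.
- timer: Flat bench timer 66 x 66 x 18 mm; origin under its centre. Leave it.
- buffer_bottle: Clear labelled bottle with a blue cap, 58 mm thick, 132 mm tall; origin under its centre. Leave it.

How it is judged (in metres and radians):
On the way, in this order (a step that is already met when the one before it is completed fails the run):
1. the carrier is home under the spindle, with the wheel not yet wound (value of joint carrier above 0.0575 m and value of joint wheel below 0.3 rad), for 0.2 s.
2. the wheel is half way round with the vial under the pad (value of joint wheel above 3.14 rad and value of joint carrier above 0.0575 m), for 0.05 s.
At the end, for the whole second after the job is handed in: The wheel rests one full turn from its start, within 0.2 rad (11 degrees), with the carrier home (within 2.5 mm of its stop), the vial upright under the pad and its stopper pressed in by at least 4.0 of its 4.6 mm (value of joint wheel between 6.083 and 6.483 rad and value of joint carrier above 0.0575 m and value of joint vial_stopper above 0.004 m and x of vial in the frame of press between -0.004 and 0.004 m and y of vial in the frame of press between -0.004 and 0.004 m and angle between vial's own z axis and vertical below 0.06 rad and velocity of joint wheel between -0.05 and 0.05 rad/s); the robot touches nothing.
It fails at once if the robot touched the vial, or the vial was lifted out of its nest (contact force between any of the fingers, the arm and vial above 0.5 N or z of vial in the frame of press above 0.029 m).
It fails at once if the wheel was wound past one turn (by more than 0.25 rad) (value of joint wheel above 6.533 rad).
It fails at once if the wheel was wound backwards by more than 0.3 rad (value of joint wheel below -0.3 rad).
It fails at once if the wheel was wound before the carrier was home (value of joint wheel above 0.4 rad and value of joint carrier below 0.055 m).
It fails at once if something round the press was disturbed (moved by more than 15 mm) (distance of any of spare_vial_centre, spare_vial_2_centre, timer, buffer_bottle from where it was at the start of the episode above 0.015 m).
It also fails if it takes over 61 s, if anything falls off the work surface, if the arm or the gripper's body presses on something with over 40 N, if the wrist force passes 120 N, or if a joint passes its speed limit or range.

## Working session

There is one attempt and no reset: what is moved stays moved. The work goes in short steps, each a Python script; the robot and the scene stay as the last script left them, time stands still between calls to the robot, and variables do not carry over. Pictures are saved under pics/ and viewed, at most 10 in all, crops included, and the job is handed in when it is done.

```bash
mkdir -p pics
python3 - <<'E'
from station import env, viewer
import cv2
for n in("top","side"):
    cv2.imwrite(f"pics/{n}0.png",viewer.camera(n)); p=viewer.camera_params(n); print(n,p)
print(env.read_state()["time_s"])
E
```

```text
top {'fx': 451.78069703224924, 'fy': 451.78069703224924, 'cx': 319.42935616592445, 'cy': 198.81489173520728, 'dist': array([-0.08481912,  0.        ,  0.        ,  0.        ,  0.        ]), 'pose': array([[ 1.69798271e-03,  9.97854269e-01, -6.54520747e-02,
         4.49773659e+02],
       [-9.99992868e-01,  1.91514376e-03,  3.25526387e-03,
         6.12413717e+01],
       [ 3.37362909e-03,  6.54460805e-02,  9.97850404e-01,
         1.45349029e+03],
       [ 0.00000000e+00,  0.00000000e+00,  0.00000000e+00,
         1.00000000e+00]])}
side {'fx': 421.5664955669133, 'fy': 421.5664955669133, 'cx': 319.06240093715235, 'cy': 193.87935289035855, 'dist': array([0.01252525, 0.        , 0.        , 0.        , 0.        ]), 'pose': array([[-9.46413106e-01,  1.28972822e-01, -2.96088236e-01,
         2.23259220e+02],
       [-3.22698702e-01, -4.14414347e-01,  8.50956107e-01,
         9.65942543e+02],
       [-1.29530021e-02,  9.00903302e-01,  4.33826532e-01,
         6.05202296e+02],
       [ 0.00000000e+00,  0.00000000e+00,  0.00000000e+00,
         1.00000000e+00]])}
0.1
```

View pics/top0.png

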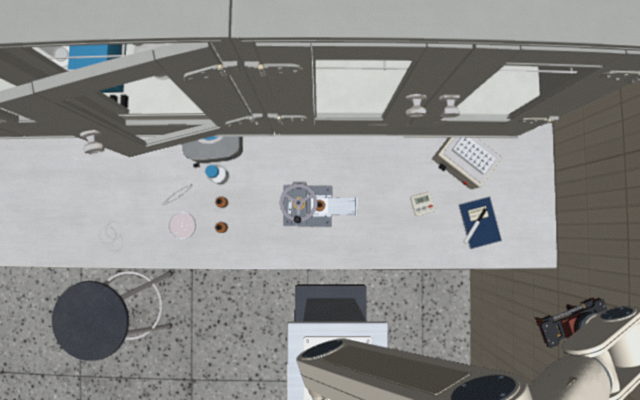

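View pics/side0.png

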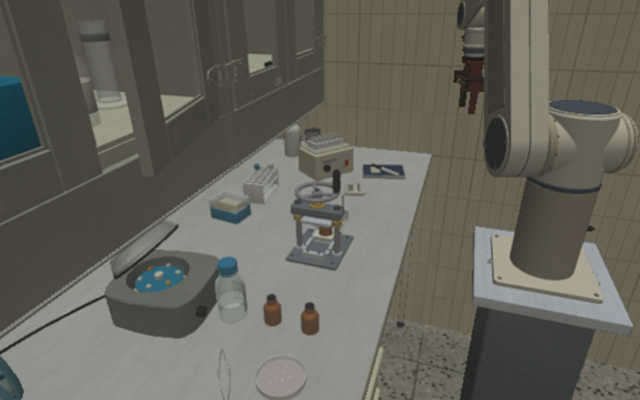

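Top view: press spindle is near (298,205), the carrier extends right to about (355,206), and the handle is near (297,217), towards the robot. The vials are at (222,202) and (222,227), the bottle at (215,173) and the timer at (423,204). I'll enlarge next.

Run:
```python
import cv2,numpy as np
a=cv2.imread("pics/top0.png")[170:240,270:365]; b=cv2.imread("pics/side0.png")[160:270,275:365]
a=cv2.resize(a,None,fx=8,fy=8,interpolation=cv2.INTER_CUBIC); cv2.imwrite("pics/topc.png",a)
b=cv2.resize(b,None,fx=5,fy=5,interpolation=cv2.INTER_CUBIC); cv2.imwrite("pics/sidec.png",b)
```

```text
(no output)
```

View pics/topc.png

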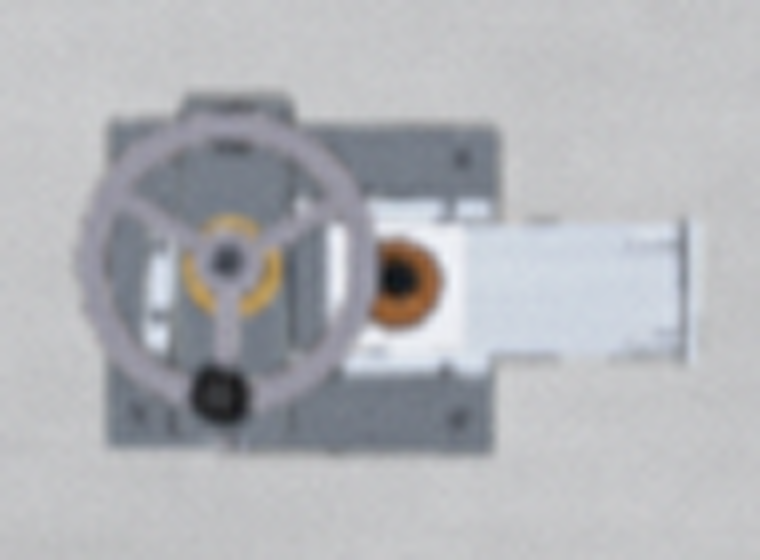

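View pics/sidec.png

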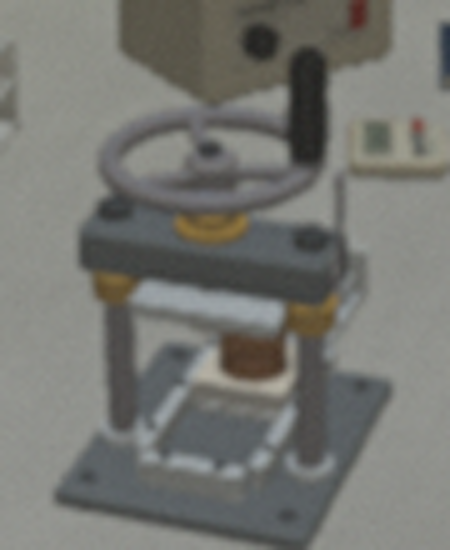

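Top crop: wheel hub at (228,262), handle top at (220,395), tab's outer edge at (692,220–360), base corners at (110,120), (498,125), (493,452) and (108,447). Side crop: hub at (210,150), handle from (309,52) to (305,160). Next I cast rays.

```bash
cat > h.py <<'E'
import cv2,numpy as np
from station import env,viewer,set_gripper,workorder
def ray(P,px,pose=None):
    K=np.array([[P["fx"],0,P["cx"]],[0,P["fy"],P["cy"]],[0,0,1]])
    u=cv2.undistortPoints(np.array([[px]],float),K,P["dist"])[0,0]
    T=P["pose"] if pose is None else pose
    return T[:3,3],T[:3,:3]@np.array([u[0],-u[1],-1])
def onz(P,px,z,pose=None):
    o,d=ray(P,px,pose); return o+d*(z-o[2])/d[2]
def tri(r1,r2):
    A=np.stack([r1[1],-r2[1]],1); s=np.linalg.lstsq(A,r2[0]-r1[0],rcond=None)[0]
    a,b=r1[0]+r1[1]*s[0],r2[0]+r2[1]*s[1]; return (a+b)/2,np.linalg.norm(a-b)
E
python3 - <<'E'
from h import *
np.set_printoptions(precision=1,suppress=True)
T=viewer.camera_params("top");S=viewer.camera_params("side")
t=lambda x,y:(270+(x+.5)/8-.5,170+(y+.5)/8-.5)
s=lambda x,y:(275+(x+.5)/5-.5,160+(y+.5)/5-.5)
print("hub",onz(T,t(228,262),185),tri(ray(T,t(228,262)),ray(S,s(210,150))))
print("handle",onz(T,t(220,395),240),tri(ray(T,t(220,395)),ray(S,s(309,52))))
tb=[onz(T,t(692,y),49) for y in(220,360)];print("tab",tb,sum(tb)/2)
for z in (12,):
  c=[onz(T,t(*p),z) for p in((110,120),(498,125),(493,452),(108,447))];print("base",*c)
print("vial",onz(T,t(398,279),85))
for n,p,z in(("v1",(222,202),50),("v2",(222,227),50),("bot",(215,173),132),("timer",(423,204),18)):print(n,onz(T,p,z))
s0=env.read_state();print(s0["orientation"]);print(viewer.camera_params("wrist"))
E
```

```text
hub [523.  117.2 185. ] (array([523.8, 117.5, 183. ]), np.float64(1.3517058261492698))
handle [475.1 117.2 240. ] (array([475.6, 117.4, 238.8]), np.float64(0.915431574196464))
tab [array([547.6, -57.6,  49. ]), array([493. , -57.4,  49. ])] [520.3 -57.5  49. ]
base [589.9 172.4  12. ] [588.2  16.9  12. ] [457.4  18.9  12. ] [459.1 172.3  12. ]
vial [522.4  57.1  85. ]
v1 [531.3 360.8  50. ]
v2 [453.4 359.7  50. ]
bot [612.3 365.6 132. ]
timer [ 527.9 -274.8   18. ]
[ 1.   0.2 -0.  -0. ]
{'fx': 343.43794889449333, 'fy': 343.43794889449333, 'cx': 325.192258662124, 'cy': 196.2684200255722, 'dist': array([0., 0., 0., 0., 0.]), 'tool_from_camera': array([[  0. ,   1. ,   0.3,  73.7],
       [  1. ,  -0. ,   0. ,  -1. ],
       [  0. ,   0.3,  -1. , -82.6],
       [  0. ,   0. ,   0. ,   1. ]])}
```

Points agree with the given sizes: handle radius is 48 mm, the base edges put the spindle at y≈117, and the tab face is at about -60. I'll push the carrier with closed fingers, keeping the camera on the outer side.

Run:
```python
from h import *
from scipy.spatial.transform import Rotation as R
np.set_printoptions(precision=2,suppress=True)
q=R.from_matrix(np.array([[0,-1,0],[-1,0,0],[0,0,-1.]])).as_quat()  # tool x=-Y, y=-X
print(env.ik([521,-110,250],q), env.ik([521,-10,108],q))
env.reach([521,-110,250],q)
set_gripper(0)
env.move_l([521,-100,108],rate=120)
print(env.read_state()["force"],env.read_state()["width"])
print("stop",env.move_l([521.5,-4,108],rate=35,f_stop=12))
s=env.read_state();print(s["tool_pos"],s["force"],s["time_s"])
cv2.imwrite("pics/top1f.png",viewer.camera("top"))
env.move_l([521,-40,108],rate=80); env.move_l([521,-60,330],rate=200)
im=viewer.camera("wrist");s=env.read_state();print(s["time_s"],s["tool_pos"],s["qpos"])
im2=viewer.camera("top")[170:240,270:365]
cv2.imwrite("pics/c1.png",np.vstack([im,cv2.resize(im2,(271,200))if 0 else np.hstack([cv2.resize(im2,(271,200)),np.zeros((200,369,3),np.uint8)])]))
# arc feasibility
c=np.array([523.4,117.3]); 
for flip in(0,1):
  for a in np.arange(0,361,45):
    th=np.pi-np.radians(a); yaw=th+flip*np.pi
    x=np.array([np.cos(yaw),np.sin(yaw),0]);z=np.array([0,0,-1.]);M=np.stack([x,np.cross(z,x),z],1)
    print(flip,a,env.ik([*(c+48*np.array([np.cos(th),np.sin(th)])),275],R.from_matrix(M).as_quat()))
```

```text
None NoneTraceback (most recent call last):
  File "<stdin>", line 6, in <module>
station.IKError: the arm cannot take that pose within its joint ranges
```

```bash
cat >> h.py <<'E'
from scipy.spatial.transform import Rotation as R
np.set_printoptions(precision=2,suppress=True)
def down(yaw):  # tool x axis at this world angle, tool z down
    x=np.array([np.cos(yaw),np.sin(yaw),0]);z=np.array([0,0,-1.])
    return R.from_matrix(np.stack([x,np.cross(z,x),z],1)).as_quat()
C=np.array([523.4,117.3])
def on(th,r=48): return C+r*np.array([np.cos(th),np.sin(th)])
E
python3 - <<'E'
from h import *
for a in range(-180,180,30): print(a,env.ik([521,-110,250],down(np.radians(a))),env.ik([521,-10,108],down(np.radians(a))),[int(env.ik([*on(np.radians(t)),275],down(np.radians(a))) is not None) for t in (180,90,0,-90)])
E
```

```text
-180 [-0.23  0.36  1.87 -0.    0.91 -1.8 ] [-0.04  0.59  1.96 -0.    0.6  -1.61] [1, 1, 1, 1]
-150 [-0.23  0.36  1.87 -0.    0.91 -2.32] [-0.04  0.59  1.96 -0.    0.6  -2.14] [1, 1, 1, 1]
-120 None None [1, 1, 1, 1]
-90 None None [0, 0, 0, 0]
-60 [-0.23  0.36  1.87 -0.    0.91  2.39] None [0, 0, 0, 0]
-30 [-0.23  0.36  1.87 -0.    0.91  1.86] [-0.04  0.59  1.96 -0.    0.6   2.05] [1, 1, 1, 1]
0 [-0.23  0.36  1.87 -0.    0.91  1.34] [-0.04  0.59  1.96 -0.    0.6   1.53] [1, 1, 1, 1]
30 [-0.23  0.36  1.87 -0.    0.91  0.82] [-0.04  0.59  1.96 -0.    0.6   1.01] [1, 1, 1, 1]
60 [-0.23  0.36  1.87 -0.    0.91  0.29] [-0.04  0.59  1.96 -0.    0.6   0.48] [1, 1, 1, 1]
90 [-0.23  0.36  1.87 -0.    0.91 -0.23] [-0.04  0.59  1.96 -0.    0.6  -0.04] [1, 1, 1, 1]
120 [-0.23  0.36  1.87 -0.    0.91 -0.75] [-0.04  0.59  1.96 -0.    0.6  -0.57] [1, 1, 1, 1]
150 [-0.23  0.36  1.87 -0.    0.91 -1.28] [-0.04  0.59  1.96 -0.    0.6  -1.09] [1, 1, 1, 1]
```

Straight down isn't possible with the camera on the outer side, because of the wrist range. Other yaws bring the body or camera near the wheel rim. I'll tilt the tool about 28° so the tips lead.

```bash
cat >> h.py <<'E'
def tilt(T):  # tool x ahead (+Y), fingers leaning towards +Y
    c,s=np.cos(T),np.sin(T); x=np.array([0,c,s]);z=np.array([0,s,-c])
    return R.from_matrix(np.stack([x,np.cross(z,x),z],1)).as_quat(), z
E
cat > push.py <<'E'
from h import *
q,z=tilt(np.radians(28))
tcp=lambda x,y,h: np.array([x,y,h])-80*z   # from fingertip position
print([env.ik(tcp(521,*p),q) for p in((-115,170),(-95,28),(-4,28))])
env.reach(tcp(521,-115,170),q)
set_gripper(0)
env.move_l(tcp(521,-95,28),rate=120)
print(env.read_state()["force"],env.read_state()["width"])
print("stop",env.move_l(tcp(521.5,-2,28),rate=35,f_stop=12))
s=env.read_state();print(s["tool_pos"]+80*z,s["force"],s["time_s"])
env.move_l(tcp(521,-40,28),rate=80); env.move_l(tcp(521,-80,250),rate=200)
s=env.read_state();print(s["time_s"],s["force"],s["qpos"])
im=viewer.camera("wrist");im2=viewer.camera("top")[170:240,270:365]
cv2.imwrite("pics/c1.png",np.vstack([im[::2,::2],cv2.resize(im2,(320,236))]))
E
python3 push.py
```

```text
[array([-0.48,  0.48,  1.79,  0.47,  1.16, -0.73]), array([-0.45,  0.7 ,  1.84,  0.56,  0.92, -0.87]), array([-0.3 ,  0.67,  1.91,  0.65,  0.83, -0.81])]
[-1.   -0.03  0.42] 0.3516554601700644
stop True
[521.9   -9.2   27.85] [-0.8  -3.26  1.4 ] 6.9917
8.8 [ 0.41 -0.01 -0.36] [-0.43  0.35  1.77  0.46  1.27 -0.62]
```

View pics/c1.png

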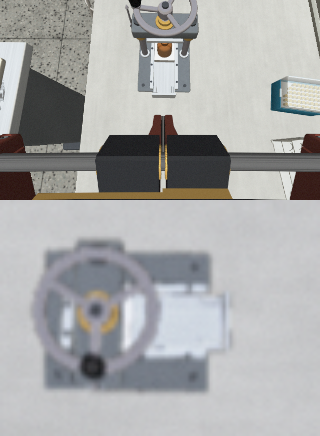

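The carrier stopped with its contact face at y≈-0.4, where -0.8 was expected, and the top view shows the vial under the spindle and the tab edge at about (229,320). I'll check the travel by sub-pixel edge position, then line up over the handle with the fingers part open and look.

```bash
cat > over.py <<'E'
from h import *
P=viewer.camera_params("top")
def edge(im,lo,hi):
    g=cv2.cvtColor(im,cv2.COLOR_BGR2GRAY).astype(float)[199:214].mean(0)
    d=g[lo:hi]; e=np.abs(np.diff(d)); i=int(e.argmax()); w=e[max(0,i-2):i+3]
    return lo+.5+np.average(np.arange(max(0,i-2),i+3),weights=w), np.round(d)
a=cv2.imread("pics/top0.png");b=viewer.camera("top")
ea,eb=edge(a,350,362),edge(b,331,344);print(ea,eb)
print("travel",onz(P,(eb[0],206),49)[1]-onz(P,(ea[0],206),49)[1])
th=np.pi; p=on(th)
env.reach([*p,345],down(th)); set_gripper(40)
s=env.read_state();print(s["time_s"],s["qpos"],s["width"],s["tool_pos"])
cv2.imwrite("pics/w2.png",np.vstack([viewer.camera("wrist"),cv2.resize(viewer.camera("side")[120:240,240:432],(320,200))[:, :, :].repeat(2,1)]))
E
python3 over.py
```

```text
(np.float64(355.0238663484487), array([209., 209., 206., 205., 187., 153., 202., 204., 195., 195., 195.,
       195.])) (np.float64(336.2155172413793), array([212., 212., 212., 212., 200., 178., 202., 190., 197., 201., 202.,
       202., 202.]))
travel 58.61277916085577
10.5833 [ 0.22  0.17  1.88  0.    1.09 -1.35] 39.676472887674095 [475.38 117.35 345.01]
```

View pics/w2.png

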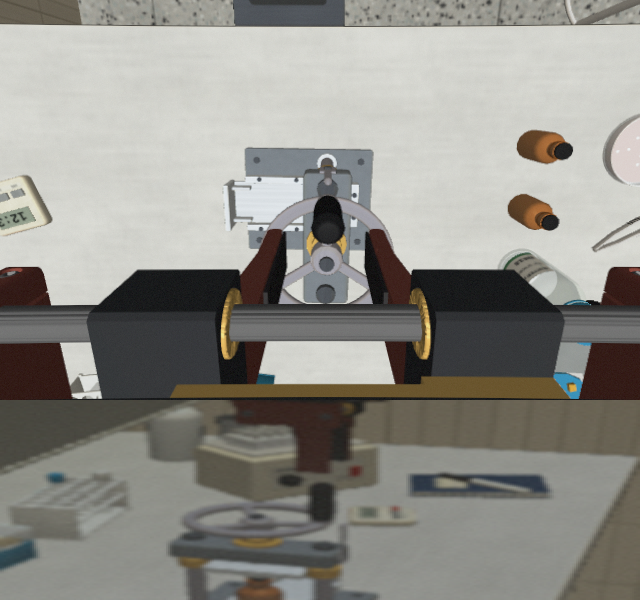

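Edge travel is about 59 mm, consistent with home. The wrist view shows the black handle at about (328,225), centred between the open fingers. Now the first half turn.

```bash
cat >> h.py <<'E'
Z=275
def stroke(a0,a1,off,step=15):  # tool angles clockwise in degrees from start; yaw = radial angle + off
    for a in np.linspace(a0,a1,int(np.ceil(abs(a1-a0)/step))+1)[1:]:
        th=np.pi-np.radians(a)
        env.move_l([*on(th),Z],down(th+off),rate=45)
        f=np.linalg.norm(env.read_state()["force"])
        if f>25: print("force",f,"at",a); break
    s=env.read_state();print("end",a,s["time_s"],s["tool_pos"],s["force"],s["qpos"])
E
python3 - <<'E'
from h import *
print("hit",env.move_l([*on(np.pi),Z],rate=100,f_stop=8)); set_gripper(28)
print(env.read_state()["width"],env.read_state()["force"])
stroke(0,30,0); stroke(30,187,0)
stroke(187,182,0)
set_gripper(40)
cv2.imwrite("pics/half_in.png",viewer.camera("wrist"))
s=env.read_state(); env.move_l([*s["tool_pos"][:2],345],rate=150)
th=np.pi-np.radians(182)
print(env.ik([*on(th),345],down(th+np.pi)))
env.move_joints(env.ik([*on(th),345],down(th+np.pi)))
s=env.read_state();print(s["time_s"],s["tool_pos"],s["qpos"])
cv2.imwrite("pics/w3.png",np.vstack([viewer.camera("wrist"),cv2.resize(viewer.camera("side")[120:240,240:432],(320,200)).repeat(2,1)]))
E
```

```text
hit False
27.6917555982579 [-0.31  0.61 -0.6 ]
end 30.0 12.8083 [481.69 141.14 274.87] [-0.7  -0.43  0.42] [ 0.26  0.28  1.92  0.    0.94 -0.79]
end 187.0 17.3917 [571.1  111.57 275.1 ] [-0.02  1.31 -0.59] [ 0.17  0.39  1.75 -0.    1.    1.86]
end 182.0 17.6417 [571.47 115.81 275.18] [-0.2  -0.62 -0.02] [ 0.18  0.4   1.75 -0.    1.    1.78]
[ 0.18  0.32  1.69 -0.    1.14 -1.36]
21.3833 [571.35 115.6  344.86] [ 0.18  0.32  1.69 -0.    1.14 -1.36]
```

View pics/w3.png

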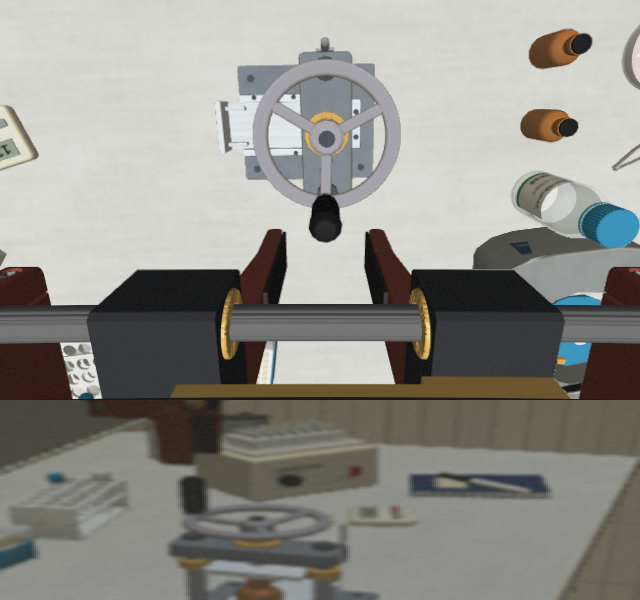

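The handle is at (325,225), half a turn round, and again centred between the fingers. Now the second half.

Run:
```python
from h import *
s=env.read_state()
print("hit",env.move_l([*s["tool_pos"][:2],Z],rate=100,f_stop=8)); set_gripper(28)
stroke(182,364,np.pi)
stroke(364,360,np.pi)
set_gripper(40)
s=env.read_state(); env.move_l([*s["tool_pos"][:2],345],rate=120)
im=viewer.camera("wrist"); env.move_l([400,60,380],rate=150)
s=env.read_state();print(s["time_s"],s["tool_pos"],s["force"])
t=viewer.camera("top");cv2.imwrite("pics/top4.png",t)
sd=viewer.camera("side")
cv2.imwrite("pics/w4.png",np.hstack([cv2.resize(t[170:240,270:365],(400,295)),cv2.resize(sd[160:270,275:395],(322,295))]))
cv2.imwrite("pics/w4w.png",im)
```

```text
hit False
end 364.0 28.0667 [475.53 120.49 274.98] [ 0.17 -1.08 -0.83] [0.22 0.26 1.94 0.   0.93 1.86]
end 360.0 28.3167 [475.62 117.2  275.21] [ 0.04 -0.25 -0.23] [0.22 0.26 1.95 0.   0.93 1.79]
30.35 [400.35  60.12 379.9 ] [ 0.8  -0.52 -0.37]
```

View pics/w4.png

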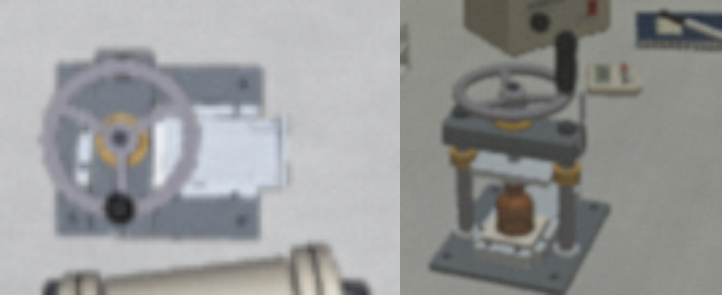

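View pics/w4w.png

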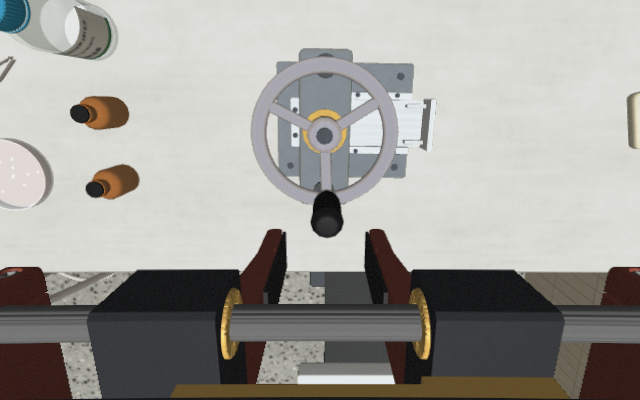

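The handle is back at the pointer, hub (120,139) and handle (120,208) in the crop. The vial is upright under the lowered pad and nothing around the press has moved. One numeric check of the handle against its starting position, then sign off.

Run:
```python
from h import *
P=viewer.camera_params("top");r=[]
for f,z in(("top0",240),("top4",234)):
    g=cv2.imread(f"pics/{f}.png").max(2).astype(float)[213:227,290:305]
    w=np.clip(70-g,0,None);y,x=np.mgrid[213:227,290:305]
    r.append(onz(P,((w*x).sum()/w.sum(),(w*y).sum()/w.sum()),z));print(r[-1])
e=(r[1][1]-r[0][1])/48;print("angle error",e)
if abs(e)<.12: print(workorder.sign_off())
```

```text
[474.74 116.82 240.  ]
[474.59 115.05 234.  ]
angle error -0.03702636910808543
the job is handed in; nothing more can be done
None
```

The job is handed in: the carrier is home (about 59 mm of travel measured) and the wheel is one full turn clockwise, about 0.04 rad short of its index by camera. The vial stands upright under the lowered pad; the stopper depth wasn't measured directly, and the sign-off returned no verdict.

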